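# Clear the slow cooker's controls and set heat and timer

## Task

Get supper cooking: lift the green lid lifter off the slow cooker's control deck and lay it flat in the middle of the white plate, then slide the heat slider along its track to the red mark (not the blue one), and last turn the grey timer sleeve clockwise to the red 6-hour tick. Leave the plate, can, bottle, pepper mill, mug and jar where they are.

Things in the scene. Friction and masses are not known exactly. Their poses are not given: they have to be found in the camera images.
- cooker: Slow cooker, fixed. Low steel base 220 x 520 x 45 mm high. Origin on the table under the control deck; x points away from the robot, y left along the track. Black deck, top at 45 mm: y -150 to +140 mm. Blue lidded crock at y = +270 mm: 200 mm across, 197 mm high with knob. Track: line at x = -45, y = -120 to +80 mm.
- heat (a joint): Heat slider along its track, in m: 0 at the right end (cooker frame y = -120 mm), 0.2 at the left end (y = +80 mm). Moves both ways, about 2 N of friction, stays where left.
- heat_top (a point): Centre of the top of the white heat slider grip, a bar 60 mm long across the track (cooker x), 22 mm wide along the track (cooker y), from 6 to 32 mm above the deck; this point is 32 mm above the deck, 77 mm above the table.
- red_mark: Target of the slider: painted red line 7 mm wide across the track, seen as two stripes before and behind the track. Origin: on the track's centre line, at deck height (45 mm). Axes as the cooker's. It may be at the left or the right end.
- blue_mark: The same in blue at the other end of the track; not the target.
- timer (a joint): Timer sleeve angle in rad, growing clockwise seen from above, 0.3 rad per hour: 0 at the first tick, 1.8 at the red tick (6 hours), 2.5 at its stop. Friction 0.06 N m, stays where left.
- timer_top (a point): Centre of the top of the grey ribbed timer sleeve, an upright cylinder 60 mm in diameter, 40 mm high on the deck (top 86 mm above the table), with a white pointer line on top that points at ticks on the deck. Axis vertical, at cooker (55, 0) mm. The red tick lies straight behind it (cooker +x).
- lifter: Green moulded silicone lid lifter, firm bar 110 mm long (its x), 26 mm wide (32 mm at its feet), 36 mm high, 90 g. Origin: centre of its underside. Starts lying across the track on top of the red mark, roughly along cooker x.
- plate: White melamine plate, loose, 200 mm across, rim 18 mm high, flat middle. Origin: centre of its underside, on the table. A white can opener 220 mm high (fixed) stands 200 mm or more beyond it.
- can: Bystander: closed steel can, 66 mm across, 75 mm high, standing on the deck's right rear corner. Origin: centre of its underside.
- oil: Bystander: amber oil bottle, 60 mm across, 200 mm high, behind the cooker. Origin: centre of its underside.
- mill: Bystander: dark wooden pepper mill, 48 mm across, 75 mm high, standing on the deck's left rear corner. Origin: centre of its underside.
- mug: Bystander: white mug, 76 mm across, 90 mm high, near the plate on the robot's side. Origin: centre of its underside.
- jar: Bystander: terracotta jar, 72 mm across, 100 mm high, behind the cooker's right end. Origin: centre of its underside.

How it is judged:
By the outcome, as a careful person would: the job done as asked, in the order asked, and still so for the second after the job is handed in, with the robot touching nothing.
It also fails if it takes over 54 s, if anything falls off the work surface, if the arm or the gripper's body presses on something with over 40 N, if the wrist force passes 120 N, or if a joint passes its speed limit or range.

## Robot

A 6-joint arm with a two-finger parallel gripper is mounted at the origin on the work surface. World frame = base frame: x ahead of the robot, y to its left, z up, the work surface at z = 0. Lengths are in m, angles in rad, forces in N, time in s.
With the tool pointing down it reaches from about 0.35 to 0.775 m from the base axis. Payload 7.3 kg.
Tool frame: the origin (TCP) lies at the very end of the fingers, on their centre line; the grasp point (between the pads) lies 19 mm behind it; z points along the fingers, y is the line along which they close (so a half turn about z gives the same grasp; the last joint's range is limited). The gripper opens to 92 mm and grips with 3 to 60 N. Pads are 19 mm wide; open, the fingers measure 130 mm over their backs; the gripper's body (75 mm by 190 mm) begins 47 mm behind the grasp point.
Start: joints at [1.054, 0.342, 1.524, -0, 1.275, -0.146], TCP at [0.19, 0.489, 0.227] pointing down, gripper open.
Joint ranges: [-2.53, 2.53], [-0.77, 2.02], [0.04, 2.7], [-1, 4.14], [0.28, 2.66], [-3.11, 3.11]. Speed limits (rad/s): [2.57, 2.57, 3.14, 3.14, 3.14, 3.14].

## Interface

Orientations are given as [roll, pitch, yaw] about the fixed x, y, z axes, in that order (R = Rz(yaw) Ry(pitch) Rx(roll)).
In Python, from cell import telemetry, eyes, job gives the robot as it stands.
- The arm moves only by the tool apply_moves, never from a script. Its arguments are lists of equal length, an entry for each row: "delta_pos": the shift along the world's x, y, z each as a share of 0.4 m, from -1 to 1, a list of three; "dr": the turn, a rotation vector about the world's x, y, z each as a share of 0.5 rad, from -1 to 1, a list of three; "jaw": the opening, from 0 (shut) to 1 (fully open). A call has 1 to 8 rows; each row is the pose to reach, as a shift and turn from the pose commanded when the call began; what a row does not reach only later rows make up. A row lasts 1/12 s, in which the tool goes at most 41.7 mm and 7.16 degrees, less where a joint would pass 70% of its speed; a pose out of reach is approached as far as the arm can. A call with a number of a shift or a turn outside -1 to 1 is refused whole. A call with a gripper value outside its range is refused whole. The fingers move at their own pace and stop on an object; "force" is the grip in N (left out, the last holds). Time passes only in rows, so rows that repeat a pose let the fingers close. It gives the time, the measured TCP pose, the force, the opening and the grip force at its end, in the units of the state.
- telemetry.observe(): the state, without advancing time (a new reading comes with each control period).
- eyes.read_camera(name): name is "scene" or "top" or "wrist"; returns the picture (400x640x3 uint8, red, green, blue); there is no depth.
- eyes.camera_model(name): a dict with "vertical_fov" (degrees; the focal length in pixels is half the picture's height over the tangent of half this angle, whatever the lens; pixels are square), "cx", "cy" (the principal point, pixels), "rvec" (rotation vector, rad) and "tvec" (3), from world to camera coordinates, as OpenCV has them; the wrist camera has in their place "hand_eye" (4x4, takes a point from camera to tool coordinates, whose origin is the TCP and whose axes are the flange's). Camera axes: x right, y down, z forward; pixel columns grow to the right and rows downward; lengths in m; the calibration is good to about 2 mm. The wrist camera is an equidistant fisheye: a pixel r from the principal point sees the ray r / f radians off the axis. A picture is of the moment at which its call begins: read the wrist's pose just before it. camera_model takes no time and is no camera call.
- job.hand_in(): hands the job in; it is judged then, once.
The state is a dict: "time": time; "qpos": joint angles; "qvel": joint speeds; "joint_efforts": joint torques, N m; "tool_pos": TCP position; "tool_rot": TCP orientation; "contact_force": force on the tool from outside, world axes, zero at the start; "torque": the same for the moment, N m; "opening": finger opening in m; "grip_force": force on a finger pad.
Only numpy, scipy, OpenCV 4.12 (cv2) and the standard library are available. Lean on these libraries where they do the work, as an engineer would, in place of code of your own. Each camera call takes 0.05 s, during which the arm holds its last target. There are 200 camera calls.

## Working session

There is one attempt and no reset: what is moved stays moved. The work goes in short steps, Python scripts to look and compute and a tool call to move; the robot and the scene stay as the last step left them, time stands still between calls to the robot, and variables do not carry over. Pictures are saved under pics/ and viewed, at most 10 in all, crops included, and the job is handed in when it is done.

Besides the shell and the picture viewer there is one more tool, called after ">>>" as name(argument=value, ...) on one line, values as JSON. apply_moves: Moves the arm, as the interface text tells. Its arguments: {"type":"object","properties":{"delta_pos":{"type":"array"},"dr":{"type":"array"},"jaw":{"type":"array"},"force":{"type":"number"}},"required":["delta_pos","dr","jaw"]}

```bash
mkdir -p pics
cat > h.py <<'E'
import numpy as np, cv2
from cell import telemetry, eyes, job
def cam(n):
    m=eyes.camera_model(n); f=200/np.tan(np.radians(m['vertical_fov'])/2)
    return m,f
def ray(n,u,v,st=None):
    m,f=cam(n)
    if n!='wrist':
        R=cv2.Rodrigues(np.array(m['rvec'],float))[0]; t=np.array(m['tvec'],float).ravel()
        d=R.T@np.array([(u-m['cx'])/f,(v-m['cy'])/f,1]); return -R.T@t,d
    H=np.array(m['hand_eye']); du,dv=u-m['cx'],v-m['cy']; r=np.hypot(du,dv)+1e-9; th=r/f
    d=np.array([np.sin(th)*du/r,np.sin(th)*dv/r,np.cos(th)])
    from scipy.spatial.transform import Rotation as Ro
    R=Ro.from_euler('xyz',st['tool_rot']).as_matrix(); p=np.array(st['tool_pos'])
    return R@H[:3,3]+p, R@H[:3,:3]@d
def onz(n,u,v,z,st=None):
    o,d=ray(n,u,v,st); return o+d*(z-o[2])/d[2]
def snap(n,name):
    st=telemetry.observe(); im=eyes.read_camera(n); cv2.imwrite(f'pics/{name}.png',im[:,:,::-1]); return st,im
E
python3 - <<'E'
from h import *
print(telemetry.observe())
a=[snap(n,n+'0')[1] for n in ('scene','top')]
for n in('scene','top'): print(n,cam(n), ray(n,320,200))
cv2.imwrite('pics/both.png',cv2.resize(np.vstack(a),(800,1000))[:,:,::-1])
E
```

```text
{'time': 0.0, 'qpos': array([ 1.05401611e+00,  3.42746988e-01,  1.52504920e+00, -1.39748956e-05,
        1.27536983e+00, -1.46025449e-01]), 'qvel': array([ 9.62052950e-04, -5.20947666e-04, -9.00471212e-05,  1.42416413e-03,
       -1.94383845e-03,  1.37243771e-03]), 'joint_efforts': array([-3.35123359e-04, -4.31235337e+01, -2.44226933e+01,  7.17120920e-02,
        5.55522332e-02, -2.20040265e-04]), 'tool_pos': array([0.19000638, 0.48896618, 0.22602113]), 'tool_rot': array([-3.14003408e+00, -2.15715560e-04,  2.77084180e+00]), 'contact_force': array([0.18501871, 0.02726521, 0.09047885]), 'torque': array([-0.02783722,  0.01287993,  0.04693498]), 'grip_force': 0.0, 'opening': 0.0919746941351864}
scene ({'vertical_fov': 50.81742017505071, 'cx': 320.7757852149635, 'cy': 197.984640409102, 'rvec': array([ 1.27524067,  2.52988736, -0.69012149]), 'tvec': array([ 0.43309273, -0.27060685,  1.22396849])}, np.float64(421.0338226433757)) (array([0.93470124, 0.16757872, 0.92582244]), array([-0.39405004, -0.30665398, -0.86643765]))
top ({'vertical_fov': 57.71651078515877, 'cx': 316.8038117571436, 'cy': 201.68494197988926, 'rvec': array([ 2.19814787, -2.16079827,  0.10710599]), 'tvec': array([-0.16302567,  0.54595602,  0.85991473])}, np.float64(362.92408644134025)) (array([ 0.4693266 , -0.14678855,  0.90679896]), array([ 0.09440811, -0.01647162, -0.99544709]))
```

View pics/top0.png

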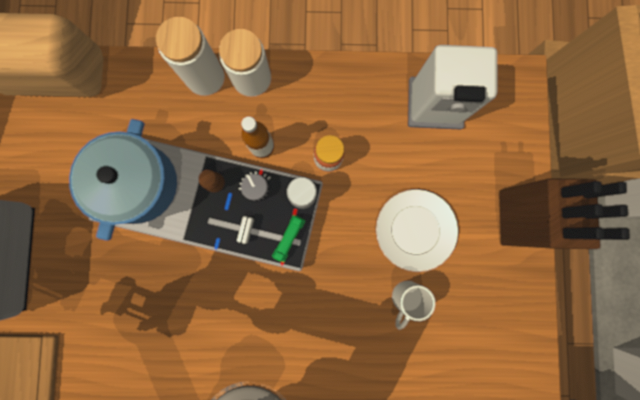

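View pics/scene0.png

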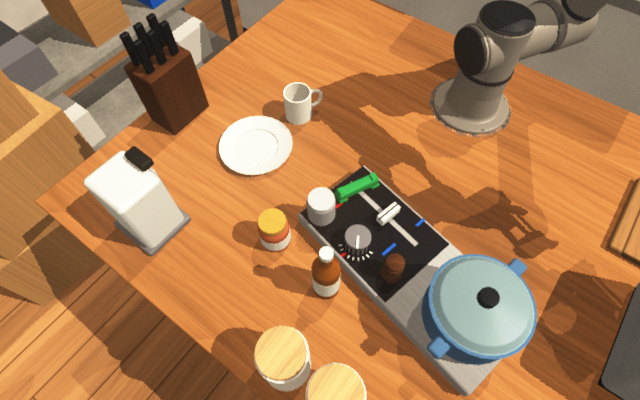

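The top view shows the lifter at (288,238), slider at (245,229), timer at (253,185), plate at (417,230) and blue mark at (228,200)/(217,243). Red is at the right end, under the lifter. The scene view agrees. Next I measure.

```bash
cat > m.py <<'E'
from h import *
def masks(im,box):
    x0,y0,x1,y1=box
    hsv=cv2.cvtColor(im,cv2.COLOR_RGB2HSV).astype(int); h,s,v=hsv[...,0],hsv[...,1],hsv[...,2]
    M={'green':(h>45)&(h<80)&(s>120)&(v>50),'blue':(h>100)&(h<130)&(s>150)&(v>60),'red':((h<6)|(h>174))&(s>170)&(v>90),'white':(s<50)&(v>195)}
    b=np.zeros(h.shape,bool); b[y0:y1,x0:x1]=1
    return {k:(m&b).astype(np.uint8) for k,m in M.items()}
def blobs(m,amin=8):
    n,l,s,c=cv2.connectedComponentsWithStats(m)
    out=[]
    for i in range(1,n):
        if s[i,4]>=amin:
            pts=np.argwhere(l==i)[:,::-1].astype(np.float32); out.append((s[i,4],c[i],cv2.minAreaRect(pts),pts))
    return out
E
python3 - <<'E'
from m import *
Z={'green':.079,'blue':.045,'red':.045,'white':.077}
for n,box in(('top',(185,155,325,275)),('scene',(295,165,450,310))):
    im=cv2.imread(f'pics/{n}0.png')[:,:,::-1]
    for k,m in masks(im,box).items():
        for a,c,r,p in blobs(m):
            w=np.array([onz(n,*q,Z[k])[:2] for q in cv2.boxPoints(r)])
            print(n,k,a,c.round(1),onz(n,*c,Z[k])[:2].round(4),'corners',w.round(3).tolist())
    hsv=cv2.cvtColor(im,cv2.COLOR_RGB2HSV)
    bx=(365,180,470,280) if n=='top' else (210,110,296,180)
    m=np.zeros(im.shape[:2],np.uint8); s=np.s_[bx[1]:bx[3],bx[0]:bx[2]]
    m[s]=((hsv[...,1]<95)&(hsv[...,2]>120))[s]
    b=max(blobs(m),key=lambda b:b[0]); e=cv2.fitEllipse(cv2.convexHull(b[3]))
    print('plate',n,b[0],e, onz(n,*e[0],.018).round(4))
    for sgn in((1,0),(-1,0),(0,1),(0,-1)):
        q=b[3][np.argmax(b[3]@np.array(sgn))]; print(onz(n,*q,.018)[:2].round(3),end=' ')
    print()
im=[cv2.imread('pics/top0.png')[140:285,175:335],cv2.imread('pics/scene0.png')[160:310,290:450]]
cv2.imwrite('pics/crop.png',np.vstack([cv2.resize(i,(640,300),interpolation=3) if 0 else cv2.resize(i,None,fx=2,fy=2,interpolation=cv2.INTER_CUBIC)[:, :320] for i in im]))
print(onz('top',253,183,.086),onz('scene',358,238,.086))
E
```

```text
top green 628 [287.9 238.2] [ 0.4596 -0.089 ] corners [[0.416, -0.05], [0.516, -0.099], [0.502, -0.129], [0.402, -0.08]]
top blue 70 [227.9 200.9] [0.5451 0.0581] corners [[0.526, 0.067], [0.566, 0.059], [0.564, 0.049], [0.524, 0.057]]
top blue 39 [216.9 242.5] [0.4463 0.08  ] corners [[0.457, 0.085], [0.457, 0.076], [0.436, 0.075], [0.436, 0.084]]
top red 16 [260.5 172. ] [ 0.616  -0.0173] corners [[0.621, -0.014], [0.621, -0.021], [0.611, -0.021], [0.611, -0.014]]
top red 21 [294.7 211.4] [ 0.5228 -0.1013] corners [[0.528, -0.097], [0.529, -0.104], [0.517, -0.105], [0.517, -0.097]]
top white 24 [250.2 180.6] [0.5901 0.0009] corners [[0.601, 0.009], [0.603, 0.005], [0.58, -0.007], [0.579, -0.003]]
top white 542 [301.  191.1] [ 0.5677 -0.1166] corners [[0.567, -0.075], [0.61, -0.116], [0.569, -0.158], [0.527, -0.117]]
top white 75 [241.3 229.1] [0.4784 0.0176] corners [[0.453, 0.027], [0.507, 0.016], [0.505, 0.009], [0.451, 0.02]]
top white 74 [246.1 230.7] [0.4749 0.0064] corners [[0.45, 0.016], [0.503, 0.004], [0.501, -0.003], [0.448, 0.009]]
plate top 5349 ((416.84686279296875, 22
[... 1319 characters left out ...]
8, -0.05], [0.623, -0.075], [0.608, -0.046], [0.653, -0.022]]
scene white 238 [441.  257.2] [0.5084 0.1617] corners [[0.539, 0.147], [0.464, 0.145], [0.465, 0.176], [0.539, 0.177]]
scene white 28 [366.2 284.3] [0.654  0.0658] corners [[0.648, 0.036], [0.646, 0.036], [0.659, 0.093], [0.661, 0.093]]
scene white 21 [336.3 286.4] [0.6946 0.0184] corners [[0.69, 0.012], [0.687, 0.017], [0.699, 0.026], [0.703, 0.021]]
plate scene 3456 ((255.1426544189453, 144.90821838378906), (59.02374267578125, 74.23552703857422), 79.31675720214844) [ 0.4879 -0.3973  0.018 ]
[ 0.416 -0.327] [ 0.536 -0.486] [ 0.576 -0.359] [ 0.421 -0.479] 
[ 0.58337266 -0.00715314  0.086     ] [ 0.58039794 -0.0054552   0.086     ]
```

View pics/crop.png

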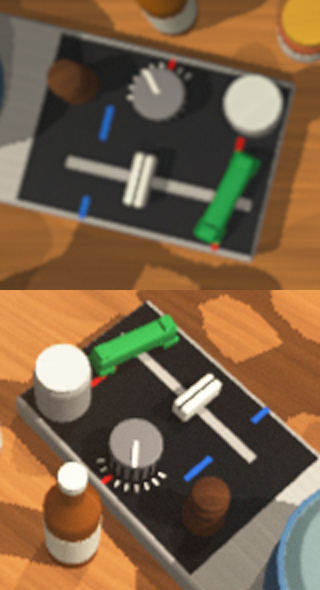

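>>> apply_moves(delta_pos=[[0.34, -0.72, 0], [0.34, -0.72, 0], [0.34, -0.72, 0], [0.34, -0.72, 0], [0.34, -0.72, 0], [0.34, -0.72, 0], [0.34, -0.72, 0], [0.34, -0.72, 0]], dr=[[0, 0, -0.14], [0, 0, -0.14], [0, 0, -0.14], [0, 0, -0.14], [0, 0, -0.14], [0, 0, -0.14], [0, 0, -0.14], [0, 0, -0.14]], jaw=[1, 1, 1, 1, 1, 1, 1, 1], force=25)

```text
time: 0.77
tool_pos: [0.3268, 0.1985, 0.2267]
tool_rot: [-3.141, 0.0, 2.7]
contact_force: [0.2, 0.2, 0.1]
opening: 0.092
grip_force: 0.0
```

>>> apply_moves(delta_pos=[[0.34, -0.72, -0.1], [0.34, -0.72, -0.1], [0.34, -0.72, -0.1], [0.34, -0.72, -0.1], [0.34, -0.72, -0.1], [0.34, -0.72, -0.1], [0.34, -0.72, -0.1], [0.34, -0.72, -0.1]], dr=[[0, 0, 0], [0, 0, 0], [0, 0, 0], [0, 0, 0], [0, 0, 0], [0, 0, 0], [0, 0, 0], [0, 0, 0]], jaw=[1, 1, 1, 1, 1, 1, 1, 1])

```text
time: 1.43
tool_pos: [0.463, -0.0899, 0.186]
tool_rot: [-3.141, 0.0, 2.699]
contact_force: [0.2, -0.5, 1.0]
opening: 0.0916
grip_force: 0.0
```

Run:
```python
from m import *
st,im=snap('wrist','w1'); print(st['time'],st['tool_pos'],st['tool_rot'],st['qpos'])
print(cam('wrist'))
```

```text
1.4333 [ 0.4629713  -0.08991045  0.18602973] [-3.14118826e+00  1.33309531e-06  2.69903974e+00] [-3.54251564e-01  2.84960130e-01  1.72836611e+00 -4.45884699e-04
  1.12830079e+00 -1.48230404e+00]
({'vertical_fov': 65.70646984690485, 'cx': 318.37030467183973, 'cy': 199.60129211901403, 'hand_eye': array([[ 3.34055157e-05, -9.53697785e-01, -3.00766577e-01,
         8.22633013e-02],
       [ 9.99999679e-01, -2.08987636e-04,  7.73744720e-04,
        -9.11533116e-04],
       [-8.00775121e-04, -3.00766506e-01,  9.53697472e-01,
        -1.58735794e-01],
       [ 0.00000000e+00,  0.00000000e+00,  0.00000000e+00,
         1.00000000e+00]])}, np.float64(309.70691628693146))
```

View pics/w1.png

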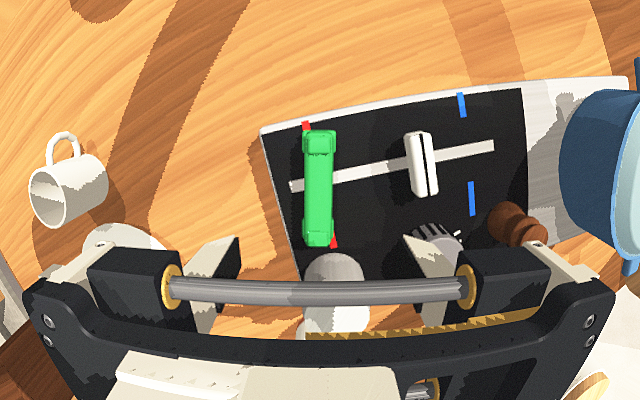

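The wrist view shows the lifter at (319,188) upright between the fingers, the slider at (421,164), the track from (290,187) to (494,145), red stripes at (306,125)/(334,241), and blue at (462,105)/(472,198).

Run:
```python
from m import *
from scipy.spatial.transform import Rotation as Ro
st={'tool_pos':[ 0.4629713,-0.08991045,0.18602973],'tool_rot':[-3.14118826,0,2.69903974]}
im=cv2.imread('pics/w1.png')[:,:,::-1]
Z={'green':.079,'blue':.045,'red':.045,'white':.077}
for k,m in masks(im,(265,90,515,255)).items():
  for a,c,r,p in blobs(m,15):
    w=np.array([onz('wrist',*q,Z[k],st)[:2] for q in cv2.boxPoints(r)])
    q=np.array([onz('wrist',*x,Z[k],st)[:2] for x in p]); ce=q.mean(0); e,v=np.linalg.eigh(np.cov(q.T)); d=v[:,1]*np.sign(v[0,1])
    print(k,a,c.round(),ce.round(4),'dir',np.arctan2(d[1],d[0]).round(3),'ext',np.ptp(q@d).round(3),np.ptp(q@v[:,0]).round(3),((q@d).max()+(q@d).min())/2-ce@d)
for u,v in((290,187),(494,145)): print('track end',onz('wrist',u,v,.045,st).round(4))
```

```text
Traceback (most recent call last):
  File "h.py", line 17, in onz
    o,d=ray(n,u,v,st); return o+d*(z-o[2])/d[2]
        ~~~^^^^^^^^^^
  File "h.py", line 7, in ray
    m,f=cam(n)
        ~~~^^^
  File "h.py", line 4, in cam
    m=eyes.camera_model(n); f=200/np.tan(np.radians(m['vertical_fov'])/2)
ValueError: time passes only in moves, steps and waits
```

```bash
sed -i 's/^def cam/from functools import lru_cache\n@lru_cache\ndef cam/' h.py
cat > w.py <<'E'
from m import *
def wrist(im,st,box,Z={'green':.079,'blue':.045,'red':.045,'white':.077}):
  for k,m in masks(im,box).items():
   for a,c,r,p in blobs(m,15):
    q=np.array([onz('wrist',*x,Z[k],st)[:2] for x in p]); ce=q.mean(0); e,v=np.linalg.eigh(np.cov(q.T)); d=v[:,1]*np.sign(v[0,1])
    n=np.array([-d[1],d[0]]); mid=d*((q@d).max()+(q@d).min())/2+n*((q@n).max()+(q@n).min())/2
    print(k,a,c.round(),ce.round(4),'mid',mid.round(4),'dir',np.arctan2(d[1],d[0]).round(3),'ext',np.ptp(q@d).round(3),np.ptp(q@n).round(3))
E
python3 - <<'E'
from w import *
st={'tool_pos':[ 0.4629713,-0.08991045,0.18602973],'tool_rot':[-3.14118826,0,2.69903974]}
im=cv2.imread('pics/w1.png')[:,:,::-1]
wrist(im,st,(265,90,515,255))
for u,v in((290,187),(494,145)): print('track end',onz('wrist',u,v,.045,st).round(4))
E
```

```text
green 3496 [318. 186.] [ 0.4536 -0.0867] mid [ 0.4564 -0.0879] dir -0.458 ext 0.11 0.029
blue 167 [461. 105.] [0.4445 0.0799] mid [0.4444 0.08  ] dir -0.212 ext 0.026 0.008
blue 217 [471. 198.] [0.5448 0.0574] mid [0.5449 0.0574] dir -0.224 ext 0.041 0.008
red 66 [306. 126.] [ 0.401  -0.0749] mid [ 0.4014 -0.0751] dir 0.4 ext 0.01 0.009
red 73 [333. 242.] [ 0.5238 -0.1018] mid [ 0.5213 -0.1   ] dir -0.503 ext 0.02 0.008
white 1491 [367. 108.] [ 0.407  -0.0168] mid [ 0.4102 -0.0027] dir 1.346 ext 0.213 0.007
white 1803 [438. 159.] [0.4762 0.0255] mid [0.4782 0.0415] dir 1.47 ext 0.089 0.062
white 657 [360. 172.] [ 0.4569 -0.0471] mid [ 0.457  -0.0466] dir 1.35 ext 0.052 0.011
white 15 [303. 185.] [ 0.446  -0.0983] mid [ 0.4452 -0.0985] dir -0.567 ext 0.01 0.003
white 19 [456. 233.] [0.5562 0.0198] mid [0.5561 0.0199] dir -1.389 ext 0.007 0.003
white 401 [422. 246.] [ 0.5533 -0.019 ] mid [ 0.5549 -0.0194] dir 0.734 ext 0.05 0.017
white 35 [446. 239.] [0.5579 0.0068] mid [0.5589 0.0072] dir 1.017 ext 0.029 0.005
track end [ 0.4495 -0.1159  0.045 ]
track end [0.4993 0.1031 0.045 ]
```

>>> apply_moves(delta_pos=[[-0.015, 0.005, -0.1], [-0.015, 0.005, -0.2], [-0.015, 0.005, -0.28], [-0.015, 0.005, -0.33], [-0.015, 0.005, -0.33], [-0.015, 0.005, -0.33], [-0.015, 0.005, -0.33], [-0.015, 0.005, -0.33]], dr=[[0, 0, -0.02], [0, 0, -0.02], [0, 0, -0.02], [0, 0, -0.02], [0, 0, -0.02], [0, 0, -0.02], [0, 0, -0.02], [0, 0, -0.02]], jaw=[1, 1, 1, 1, 0.15, 0.15, 0.15, 0.15], force=20)

```text
time: 2.15
tool_pos: [0.4574, -0.0849, 0.0563]
tool_rot: [3.141, 0.003, 2.691]
contact_force: [-0.2, 0.6, 0.4]
opening: 0.0697
grip_force: 0.0
```

>>> apply_moves(delta_pos=[[0, 0, 0], [0, 0, 0], [0, 0, 0]], dr=[[0, 0, 0], [0, 0, 0], [0, 0, 0]], jaw=[0.1, 0.1, 0.1])

```text
time: 2.4
tool_pos: [0.4566, -0.0848, 0.0555]
tool_rot: [3.141, 0.002, 2.691]
contact_force: [0.1, -0.3, -0.0]
opening: 0.0496
grip_force: 0.0
```

>>> apply_moves(delta_pos=[[0, 0, 0], [0, 0, 0], [0, 0, 0], [0, 0, 0], [0, 0, 0], [0, 0, 0]], dr=[[0, 0, 0], [0, 0, 0], [0, 0, 0], [0, 0, 0], [0, 0, 0], [0, 0, 0]], jaw=[0.1, 0.1, 0.1, 0.1, 0.1, 0.1])

```text
time: 2.9
tool_pos: [0.4562, -0.0847, 0.0548]
tool_rot: [-3.142, 0.0, 2.691]
contact_force: [-0.9, -1.0, 2.0]
opening: 0.0259
grip_force: 20.0
```

>>> apply_moves(delta_pos=[[0, 0, 0.08], [0, 0, 0.18], [0, 0, 0.28], [0.01, -0.05, 0.32], [0.02, -0.15, 0.32], [0.03, -0.25, 0.32], [0.04, -0.35, 0.32], [0.05, -0.45, 0.32]], dr=[[0, 0, 0], [0, 0, 0], [0, 0, 0], [0, 0, 0], [0, 0, 0], [0, 0, 0], [0, 0, 0], [0, 0, 0]], jaw=[0.1, 0.1, 0.1, 0.1, 0.1, 0.1, 0.1, 0.1])

```text
time: 3.57
tool_pos: [0.476, -0.2662, 0.1827]
tool_rot: [3.141, 0.0, 2.691]
contact_force: [0.4, -1.0, -1.5]
opening: 0.0256
grip_force: 20.0
```

Run:
```python
from w import *
st=telemetry.observe(); print(st['time'],st['tool_pos'],st['opening'],st['contact_force'],st['grip_force'])
s,t=snap('top','top2')
for k,m in masks(t,(185,155,325,275)).items():
  if k=='white':continue
  for a,c,r,p in blobs(m): print(k,a,c.round(1),onz('top',*c,.045).round(4))
```

```text
3.5667 [ 0.47604906 -0.26621211  0.18274836] 0.02562068799141283 [ 0.35515561 -1.01158823 -1.47325146] 19.998908936977386
blue 70 [227.9 200.9] [0.5451 0.0581 0.045 ]
blue 37 [216.9 242.6] [0.446 0.08  0.045]
red 16 [260.5 172. ] [ 0.616  -0.0173  0.045 ]
red 71 [293.1 217. ] [ 0.5094 -0.0979  0.045 ]
red 38 [282.9 258.6] [ 0.4113 -0.0761  0.045 ]
```

>>> apply_moves(delta_pos=[[0.005, -0.1, 0], [0.01, -0.2, 0], [0.02, -0.3, -0.02], [0.022, -0.334, -0.08], [0.022, -0.334, -0.18], [0.022, -0.334, -0.28], [0.022, -0.334, -0.36], [0.022, -0.334, -0.38]], dr=[[0, 0, 0], [0, 0, 0], [0, 0, 0], [0, 0, 0], [0, 0, 0], [0, 0, 0], [0, 0, 0], [0, 0, 0]], jaw=[0.1, 0.1, 0.1, 0.1, 0.1, 0.1, 0.1, 0.1])

```text
time: 4.28
tool_pos: [0.4821, -0.3952, 0.0244]
tool_rot: [3.137, -0.01, 2.69]
contact_force: [-1.4, 0.6, -1.2]
opening: 0.0259
grip_force: 20.0
```

>>> apply_moves(delta_pos=[[0, 0, -0.01], [0, 0, -0.02], [0, 0, -0.02]], dr=[[0, 0, 0], [0, 0, 0], [0, 0, 0]], jaw=[0.1, 0.1, 0.1])

```text
time: 4.53
tool_pos: [0.4859, -0.3989, 0.0242]
tool_rot: [-3.141, 0.002, 2.691]
contact_force: [0.0, 0.3, -0.4]
opening: 0.0261
grip_force: 20.0
```

>>> apply_moves(delta_pos=[[0, 0, -0.006], [0, 0, -0.012], [0, 0, -0.012]], dr=[[0, 0, 0], [0, 0, 0], [0, 0, 0]], jaw=[0.1, 0.1, 0.1])

```text
time: 4.78
tool_pos: [0.4854, -0.3985, 0.0188]
tool_rot: [-3.141, 0.001, 2.691]
contact_force: [0.7, 0.4, -0.7]
opening: 0.0257
grip_force: 20.0
```

>>> apply_moves(delta_pos=[[0, 0, -0.006], [0, 0, -0.006]], dr=[[0, 0, 0], [0, 0, 0]], jaw=[0.1, 0.1])

```text
time: 4.95
tool_pos: [0.4851, -0.3985, 0.0163]
tool_rot: [-3.141, 0.001, 2.691]
contact_force: [-2.4, 0.8, 3.6]
opening: 0.0258
grip_force: 20.0
```

>>> apply_moves(delta_pos=[[0, 0, -0.002], [0, 0, -0.002], [0, 0, -0.002], [0, 0, -0.002], [0, 0, -0.002], [0, 0, -0.002]], dr=[[0, 0, 0], [0, 0, 0], [0, 0, 0], [0, 0, 0], [0, 0, 0], [0, 0, 0]], jaw=[0.1, 0.5, 0.5, 0.5, 0.5, 0.5])

```text
time: 5.45
tool_pos: [0.485, -0.3982, 0.0146]
tool_rot: [3.141, -0.0, 2.691]
contact_force: [-0.6, 0.0, 0.3]
opening: 0.0457
grip_force: 0.0
```

>>> apply_moves(delta_pos=[[0, 0, 0.03], [0, 0, 0.1], [0, 0, 0.2], [0, 0, 0.3], [0, 0, 0.4], [0, 0.08, 0.42], [0, 0.15, 0.42], [0, 0.2, 0.42]], dr=[[0, 0, 0], [0, 0, 0], [0, 0, 0], [0, 0, 0], [0, 0, 0], [0, 0, 0.1], [0, 0, 0.3], [0, 0, 0.46]], jaw=[0.5, 0.5, 0.5, 0.5, 0.5, 0.5, 0.5, 0.5])

```text
time: 6.12
tool_pos: [0.4852, -0.3168, 0.1851]
tool_rot: [-3.141, 0.003, 2.926]
contact_force: [0.8, 0.4, -0.9]
opening: 0.0457
grip_force: 0.0
```

Run:
```python
from w import *
print(telemetry.observe()['qpos'].round(3))
for n,box,bx in(('top',(365,180,470,280),(365,180,470,280)),('scene',(205,100,300,180),(210,110,296,180))):
    st,im=snap(n,n+'3')
    for a,c,r,p in blobs(masks(im,box)['green']):
        print(n,a,c,onz(n,*c,.036).round(4),[onz(n,*q,.03)[:2].round(3) for q in cv2.boxPoints(r)])
    hsv=cv2.cvtColor(im,cv2.COLOR_RGB2HSV); m=np.zeros(im.shape[:2],np.uint8); s=np.s_[bx[1]:bx[3],bx[0]:bx[2]]
    m[s]=(((hsv[...,1]<95)&(hsv[...,2]>120)))[s]
    b=max(blobs(m),key=lambda b:b[0]); e=cv2.fitEllipse(cv2.convexHull(b[3])); print('plate',e[0],onz(n,*e[0],.018).round(4))
a=cv2.imread('pics/top3.png')[150:300,340:480]; b=cv2.imread('pics/scene3.png')[80:230,200:340]
cv2.imwrite('pics/c3.png',cv2.resize(np.hstack([a,b]),None,fx=2.7,fy=2.7,interpolation=cv2.INTER_CUBIC))
```

```text
[-7.110e-01  4.740e-01  1.436e+00  1.000e-03  1.229e+00 -2.066e+00]
plate (529.1019287109375, 203.9806671142578) [ 0.5528 -0.6783  0.018 ]
scene 438 [253.30365297 143.32648402] [ 0.4957 -0.3935  0.036 ] [array([ 0.528, -0.439]), array([ 0.433, -0.39 ]), array([ 0.458, -0.352]), array([ 0.551, -0.401])]
plate (259.3456115722656, 141.2838134765625) [ 0.4719 -0.3962  0.018 ]
```

View pics/c3.png

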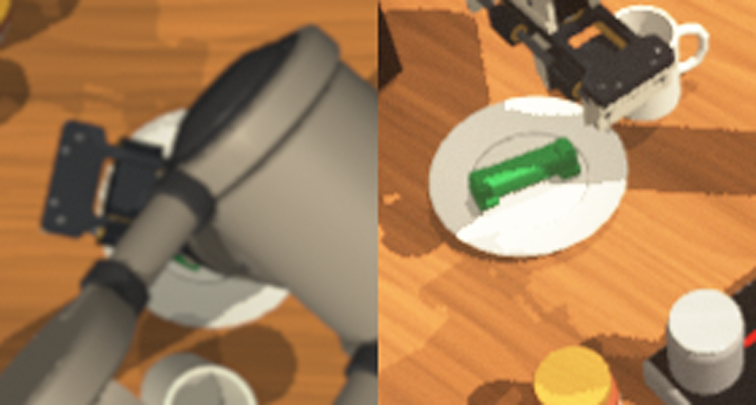

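The lifter lies flat within the plate's inner circle. Next is the slider.

>>> apply_moves(delta_pos=[[0, 0.1, 0], [-0.01, 0.2, 0], [-0.01, 0.3, 0], [-0.01, 0.4, 0], [-0.015, 0.5, 0], [-0.02, 0.6, 0], [-0.02, 0.7, 0], [-0.02, 0.8, 0]], dr=[[0, 0, 0], [0, 0, 0], [0, 0, 0], [0, 0, 0], [0, 0, 0], [0, 0, 0], [0, 0, 0], [0, 0, 0]], jaw=[0.6, 0.6, 0.6, 0.6, 0.6, 0.6, 0.6, 0.6])

```text
time: 6.88
tool_pos: [0.4772, 0.0028, 0.1835]
tool_rot: [-3.142, 0.001, 2.918]
contact_force: [0.8, -1.2, -0.7]
opening: 0.0548
grip_force: 0.0
```

>>> apply_moves(delta_pos=[[0, 0.02, 0], [0, 0.02, 0], [0, 0.02, 0]], dr=[[0, 0, 0], [0, 0, 0], [0, 0, 0]], jaw=[0.6, 0.6, 0.6])

```text
time: 7.13
tool_pos: [0.4776, 0.0091, 0.1831]
tool_rot: [-3.141, 0.001, 2.921]
contact_force: [-0.2, -0.2, -0.6]
opening: 0.0551
grip_force: 0.0
```

```bash
cat > p.py <<'E'
from w import *
m,f=cam('top'); R0,t0=np.array(m['rvec'],float),np.array(m['tvec'],float)
E
python3 - <<'E'
from w import *
st,im=snap('wrist','w4'); print(st['time'],st['tool_pos'].round(4),st['tool_rot'].round(3))
wrist(im,st,(150,70,420,245))
st,im=snap('top','top4')
print('lifter',[(a,onz('top',*c,.036).round(4)) for a,c,r,p in blobs(masks(im,(365,180,470,280))['green'])])
hsv=cv2.cvtColor(im,cv2.COLOR_RGB2HSV); m=np.zeros(im.shape[:2],np.uint8); s=np.s_[180:280,365:470]; m[s]=(((hsv[...,1]<95)&(hsv[...,2]>120)))[s]
b=max(blobs(m),key=lambda b:b[0]); e=cv2.fitEllipse(cv2.convexHull(b[3])); print('plate',e,onz('top',*e[0],.018).round(4))
E
```

```text
7.1333 [0.4776 0.0091 0.1831] [-3.141e+00  1.000e-03  2.921e+00]
blue 207 [382. 142.] [0.4445 0.0794] mid [0.4439 0.0796] dir -0.238 ext 0.026 0.008
blue 117 [377. 228.] [0.5327 0.0599] mid [0.5333 0.0598] dir -0.149 ext 0.018 0.008
red 197 [219. 143.] [ 0.4091 -0.0775] mid [ 0.4089 -0.0775] dir -0.224 ext 0.025 0.008
red 179 [227. 233.] [ 0.5033 -0.0986] mid [ 0.5034 -0.0986] dir -0.212 ext 0.027 0.009
white 2013 [300. 127.] [0.4109 0.007 ] mid [0.41   0.0034] dir 1.351 ext 0.217 0.008
white 2316 [341. 192.] [0.476  0.0298] mid [0.4786 0.0457] dir 1.464 ext 0.097 0.063
white 1107 [244. 189.] [ 0.4536 -0.0556] mid [ 0.4532 -0.057 ] dir 1.351 ext 0.09 0.011
white 102 [298. 189.] [ 0.4648 -0.007 ] mid [ 0.4645 -0.0072] dir -1.385 ext 0.013 0.012
white 139 [255. 241.] [ 0.5059 -0.06  ] mid [ 0.5066 -0.063 ] dir -1.527 ext 0.029 0.008
white 127 [382. 241.] [0.5328 0.0588] mid [0.5345 0.0612] dir 1.088 ext 0.029 0.008
lifter [(np.int32(438), array([ 0.4891, -0.3963,  0.036 ]))]
plate ((416.9182434082031, 229.92430114746094), (81.41715240478516, 82.82953643798828), 137.13531494140625) [ 0.4842 -0.3999  0.018 ]
```

View pics/w4.png

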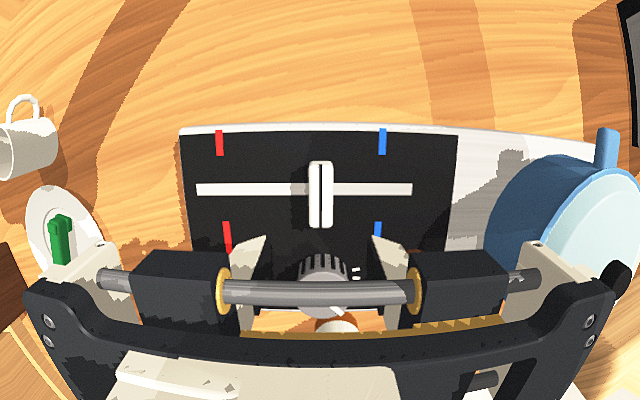

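Run:
```python
from w import *
st={'tool_pos':[.4776,.0091,.1831],'tool_rot':[-3.141,.001,2.921]}
im=cv2.imread('pics/w4.png')[:,:,::-1]
hsv=cv2.cvtColor(im,cv2.COLOR_RGB2HSV)
m=np.zeros((400,640),np.uint8); m[155:232,303:338]=(hsv[155:232,303:338,1]<60)&(hsv[155:232,303:338,2]>120)
rows=[165,172,205,215,224]
for r in rows: x=np.where(m[r])[0]; print(r,x.min(),x.max())
ey=np.array([.22,.975]);ex=np.array([.975,-.22])
for u,v in((309,194),(320,161),(320,194),(320,227),(332,194)): 
  w=onz('wrist',u,v,.077,st)[:2]; print(u,v,w.round(4),'x',(w@ex).round(4),'y',(w@ey).round(4))
```

```text
165 309 332
172 308 333
205 309 332
215 309 332
224 309 332
309 194 [0.4717 0.0012] x 0.4597 y 0.105
320 161 [0.4447 0.0173] x 0.4298 y 0.1147
320 194 [0.4739 0.0108] x 0.4596 y 0.1148
320 227 [0.5049 0.0039] x 0.4915 y 0.1149
332 194 [0.4762 0.0212] x 0.4596 y 0.1255
```

>>> apply_moves(delta_pos=[[-0.004, 0.005, -0.1], [-0.004, 0.005, -0.2], [-0.004, 0.005, -0.28], [-0.004, 0.005, -0.325], [-0.004, 0.005, -0.325], [-0.004, 0.005, -0.325], [-0.004, 0.005, -0.325], [-0.004, 0.005, -0.325]], dr=[[0, 0, 0], [0, 0, 0], [0, 0, 0], [0, 0, 0], [0, 0, 0], [0, 0, 0], [0, 0, 0], [0, 0, 0]], jaw=[0.6, 0.6, 0.6, 0.6, 0.6, 0.1, 0.1, 0.1], force=15)

```text
time: 7.9
tool_pos: [0.4768, 0.011, 0.0543]
tool_rot: [3.141, 0.003, 2.92]
contact_force: [0.6, -0.1, -0.3]
opening: 0.0393
grip_force: 0.0
```

>>> apply_moves(delta_pos=[[0, 0, 0], [0, 0, 0], [0, 0, 0], [0, 0, 0], [0, 0, 0]], dr=[[0, 0, 0], [0, 0, 0], [0, 0, 0], [0, 0, 0], [0, 0, 0]], jaw=[0.1, 0.1, 0.1, 0.1, 0.1])

```text
time: 8.32
tool_pos: [0.476, 0.0116, 0.0536]
tool_rot: [-3.142, 0.002, 2.921]
contact_force: [-0.7, -0.9, 7.0]
opening: 0.0218
grip_force: 15.0
```

>>> apply_moves(delta_pos=[[-0.007, -0.03, 0], [-0.018, -0.08, 0], [-0.029, -0.13, 0], [-0.041, -0.18, 0], [-0.05, -0.22, 0], [-0.055, -0.246, 0], [-0.055, -0.246, 0], [-0.055, -0.246, 0]], dr=[[0, 0, 0], [0, 0, 0], [0, 0, 0], [0, 0, 0], [0, 0, 0], [0, 0, 0], [0, 0, 0], [0, 0, 0]], jaw=[0.1, 0.1, 0.1, 0.1, 0.1, 0.1, 0.1, 0.1])

```text
time: 8.98
tool_pos: [0.4537, -0.0877, 0.0536]
tool_rot: [-3.141, 0.001, 2.92]
contact_force: [-2.0, -2.0, 7.3]
opening: 0.0218
grip_force: 15.0
```

```bash
cat > s.py <<'E'
from w import *
import sys
ey=np.array([.22,.975]);ex=np.array([.975,-.22])
st,im=snap('wrist',sys.argv[1]); print(st['time'],st['tool_pos'].round(4),st['tool_rot'].round(3),'tcp y',st['tool_pos'][:2]@ey)
for k,m in masks(im,(150,60,480,250)).items():
  for a,c,r,p in blobs(m,20):
    z=.077 if k=='white' else .045
    w=np.array([onz('wrist',*q,z,st)[:2] for q in p]); print(k,a,c.round(),'x',(w@ex).min().round(4),(w@ex).max().round(4),'y',(w@ey).min().round(4),(w@ey).max().round(4),'mean',(w@ey).mean().round(4))
E
python3 s.py w5
```

```text
8.9833 [ 0.4537 -0.0877  0.0536] [-3.141e+00  1.000e-03  2.920e+00] tcp y 0.014294595515513969
red 602 [321. 171.] x 0.4027 0.4287 y 0.0117 0.0189 mean 0.0151
white 3754 [361. 146.] x 0.3922 0.4073 y -0.0224 0.0913 mean 0.0332
white 1598 [319. 229.] x 0.426 0.4471 y 0.0032 0.0242 mean 0.0138
white 1401 [414. 244.] x 0.4396 0.4498 y 0.0254 0.1002 mean 0.0627
white 32 [290. 241.] x 0.4407 0.4472 y -0.0039 0.0015 mean -0.0003
white 150 [277. 246.] x 0.4429 0.4474 y -0.0126 -0.0006 mean -0.0065
```

View pics/w5.png

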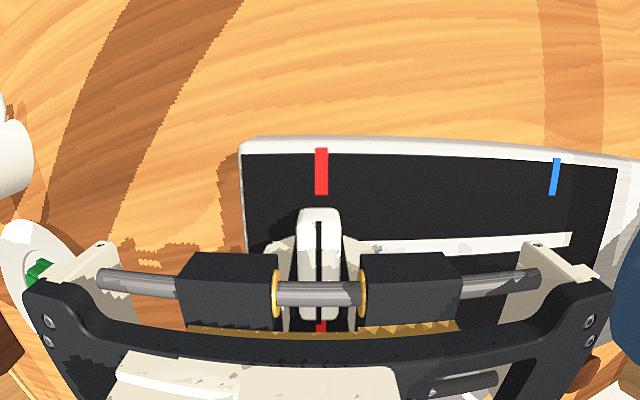

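>>> apply_moves(delta_pos=[[0.001, 0.003, 0], [0.001, 0.003, 0], [0.001, 0.003, 0], [0.001, 0.003, 0], [0.001, 0.003, 0], [0.001, 0.003, 0], [0.001, 0.003, 0.1]], dr=[[0, 0, 0], [0, 0, 0], [0, 0, 0], [0, 0, 0], [0, 0, 0], [0, 0, 0], [0, 0, 0]], jaw=[0.1, 0.1, 0.6, 0.6, 0.6, 0.6, 0.6])

```text
time: 9.62
tool_pos: [0.4497, -0.084, 0.0873]
tool_rot: [3.14, -0.014, 2.921]
contact_force: [0.2, 0.9, 0.5]
opening: 0.0506
grip_force: 0.0
```

>>> apply_moves(delta_pos=[[0, 0, 0.1], [0, 0, 0.2], [0.05, 0.03, 0.25], [0.13, 0.08, 0.25], [0.21, 0.13, 0.25], [0.28, 0.18, 0.25], [0.305, 0.195, 0.25], [0.305, 0.195, 0.25]], dr=[[0, 0, 0], [0, 0, 0], [0, 0, 0.15], [0, 0, 0.3], [0, 0, 0.5], [0, 0, 0.7], [0, 0, 0.8], [0, 0, 0.8]], jaw=[0.6, 0.6, 0.6, 0.7, 0.85, 0.88, 0.88, 0.88])

```text
time: 10.28
tool_pos: [0.5775, -0.0056, 0.1919]
tool_rot: [3.141, 0.0, -2.958]
contact_force: [0.1, -0.1, -0.2]
opening: 0.0801
grip_force: 0.0
```

Run:
```python
from w import *
st,im=snap('wrist','w6'); print(st['time'],st['tool_pos'],st['tool_rot'])
print('oil',onz('top',248,124,.2).round(3),'mill',onz('top',209,178,.12).round(3))
```

```text
10.2833 [ 0.5774778  -0.00564479  0.19186988] [ 3.14105099e+00  1.44428370e-04 -2.95783652e+00]
oil [ 0.686 -0.013  0.2  ] mill [0.588 0.083 0.12 ]
```

View pics/w6.png

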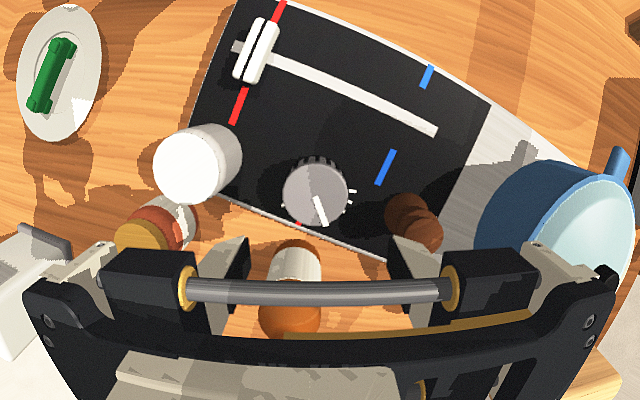

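The wrist view shows the slider on the red stripes, sleeve top at about (316,192), pointer (317,198)→(325,222) and red tick at (298,222). The can and mill are clear of the fingers.

```bash
cat > t.py <<'E'
from w import *
import sys
def tm(name,st,box):
    im=cv2.imread(f'pics/{name}.png')[:,:,::-1]; hsv=cv2.cvtColor(im,cv2.COLOR_RGB2HSV).astype(int)
    x0,y0,x1,y1=box; g=np.zeros((400,640),np.uint8); s=np.s_[y0:y1,x0:x1]
    g[s]=((hsv[...,1]<40)&(hsv[...,2]>110))[s]; b=max(blobs(g),key=lambda b:b[0])
    w=np.array([onz('wrist',*q,.086,st)[:2] for q in b[3]],np.float32); c,r=cv2.minEnclosingCircle(w)
    print('sleeve',b[0],b[1].round(),np.round(c,4),round(r,4),'mean',w.mean(0).round(4))
    for k in('white','red'):
        for a,ce,_,p in blobs(masks(im,box)[k],5):
            z=.086 if k=='white' else .045
            q=np.array([onz('wrist',*x,z,st)[:2] for x in p]); e,v=np.linalg.eigh(np.cov(q.T)); d=v[:,1]*np.sign(v[0,1]); m=q.mean(0)-w.mean(0)
            print(k,a,ce.round(),q.mean(0).round(4),'dir',np.arctan2(d[1],d[0]).round(3),'from centre',np.arctan2(m[1],m[0]).round(3),np.hypot(*m).round(4))
E
python3 - <<'E'
from t import *
st={'tool_pos':[0.5774778,-0.00564479,0.19186988],'tool_rot':[3.14105099,0,-2.95783652]}
tm('w6',st,(270,150,365,232))
print('mill base',onz('wrist',405,207,.045,st).round(4),'mill top',onz('wrist',427,237,.118,st).round(4),'can top',onz('wrist',189,168,.12,st).round(4))
im=cv2.imread('pics/w6.png')[:,:,::-1]
ey=np.array([.22,.975])
for k,m in masks(im,(215,0,500,130)).items():
  if k in('white','red','blue'):
    for a,c,r,p in blobs(m,20):
      z=.077 if k=='white' else .045; w=np.array([onz('wrist',*q,z,st)[:2] for q in p]);print(k,a,c.round(),(w@ey).mean().round(4),w.mean(0).round(4),(w@ey).min().round(4),(w@ey).max().round(4))
E
```

```text
sleeve 3316 [315. 194.] [ 0.5744 -0.0087] 0.0334 mean [ 0.574  -0.0092]
white 19 [305. 167.] [ 0.5517 -0.0228] dir -0.976 from centre -2.597 0.0261
white 10 [297. 171.] [ 0.5559 -0.0285] dir -0.74 from centre -2.327 0.0265
white 35 [340. 177.] [0.5547 0.0092] dir 0.833 from centre 2.378 0.0267
white 8 [306. 174.] [ 0.5576 -0.0201] dir -0.488 from centre -2.556 0.0197
white 7 [309. 189.] [ 0.57   -0.0161] dir 0.236 from centre -2.101 0.0079
white 26 [352. 191.] [0.5647 0.0222] dir -1.528 from centre 1.858 0.0328
white 215 [320. 211.] [ 0.5885 -0.0021] dir 0.53 from centre 0.459 0.0161
white 14 [350. 202.] [0.575  0.0222] dir 0.918 from centre 1.539 0.0315
white 6 [282. 205.] [ 0.589  -0.0367] dir -1.372 from centre -1.071 0.0313
white 6 [343. 211.] [0.5848 0.0184] dir -0.485 from centre 1.199 0.0297
white 105 [289. 223.] [ 0.6054 -0.028 ] dir 1.352 from centre -0.541 0.0365
red 17 [298. 223.] [ 0.6206 -0.0203] dir 1.344 from centre -0.232 0.0479
mill base [0.5824 0.0895 0.045 ] mill top [0.5846 0.0905 0.118 ] can top [ 0.5606 -0.1149  0.12  ]
blue 172 [426.  77.] 0.1753 [0.4439 0.0796] 0.1715 0.1793
red 181 [278.  11.] 0.0147 [ 0.4085 -0.0771] 0.0105 0.0188
red 311 [238. 106.] 0.0148 [ 0.5095 -0.0998] 0.0106 0.019
white 1380 [416.  65.] 0.1567 [0.4391 0.0617] 0.0244 0.258
white 556 [247.  47.] 0.0099 [ 0.4541 -0.0923] 0.0057 0.0141
white 3113 [321.  79.] 0.0818 [ 0.4717 -0.0226] 0.0165 0.196
```

>>> apply_moves(delta_pos=[[-0.005, -0.008, -0.08], [-0.005, -0.008, -0.16], [-0.005, -0.008, -0.22], [-0.005, -0.008, -0.28], [-0.005, -0.008, -0.32], [-0.005, -0.008, -0.32], [-0.005, -0.008, -0.32], [-0.005, -0.008, -0.32]], dr=[[0, 0, 0], [0, 0, 0], [0, 0, 0], [0, 0, 0], [0, 0, 0], [0, 0, 0], [0, 0, 0], [0, 0, 0]], jaw=[0.88, 0.88, 0.88, 0.88, 0.88, 0.5, 0.5, 0.5], force=20)

```text
time: 11.0
tool_pos: [0.5741, -0.0112, 0.066]
tool_rot: [-3.141, 0.001, -2.964]
contact_force: [0.7, -0.3, -0.2]
opening: 0.0649
grip_force: 0.0
```

>>> apply_moves(delta_pos=[[0, 0, 0], [0, 0, 0], [0, 0, 0], [0, 0, 0]], dr=[[0, 0, 0], [0, 0, 0], [0, 0, 0], [0, 0, 0]], jaw=[0.5, 0.5, 0.5, 0.5])

```text
time: 11.33
tool_pos: [0.574, -0.0096, 0.0663]
tool_rot: [3.14, 0.002, -2.963]
contact_force: [-0.9, 5.5, 0.8]
opening: 0.0596
grip_force: 20.0
```

>>> apply_moves(delta_pos=[[0.002, 0, 0], [0.002, 0, 0], [0.002, 0, 0], [0.002, 0, 0], [0.002, 0, 0], [0.002, 0, 0]], dr=[[0, 0, -0.1], [0, 0, -0.25], [0, 0, -0.4], [0, 0, -0.55], [0, 0, -0.7], [0, 0, -0.8]], jaw=[0.5, 0.5, 0.5, 0.5, 0.5, 0.5])

```text
time: 11.83
tool_pos: [0.5741, -0.0089, 0.0663]
tool_rot: [3.139, -0.001, 2.917]
contact_force: [-3.3, 8.1, 2.6]
opening: 0.0594
grip_force: 20.0
```

>>> apply_moves(delta_pos=[[0, 0, 0], [0, 0, 0], [0, 0, 0], [0, 0, 0], [0, 0, 0], [0, 0, 0], [0, 0, 0]], dr=[[0, 0, -0.15], [0, 0, -0.3], [0, 0, -0.45], [0, 0, -0.58], [0, 0, -0.64], [0, 0, -0.64], [0, 0, -0.64]], jaw=[0.5, 0.5, 0.5, 0.5, 0.5, 0.5, 0.5])

```text
time: 12.42
tool_pos: [0.5743, -0.0083, 0.0663]
tool_rot: [3.139, -0.001, 2.6]
contact_force: [-2.8, 10.6, 2.3]
opening: 0.0596
grip_force: 20.0
```

Run:
```python
from t import *
st,im=snap('wrist','w7'); print(st['time'],st['tool_pos'],st['tool_rot'])
print(st['tool_rot'][2])
cv2.imwrite('pics/w7c.png',cv2.resize(im[120:260,220:420,::-1],None,fx=4,fy=4,interpolation=cv2.INTER_CUBIC))
```

```text
12.4167 [ 0.57427597 -0.00831657  0.06627628] [ 3.13867339e+00 -1.24886972e-03  2.60037237e+00]
2.6003723697427983
```

View pics/w7c.png

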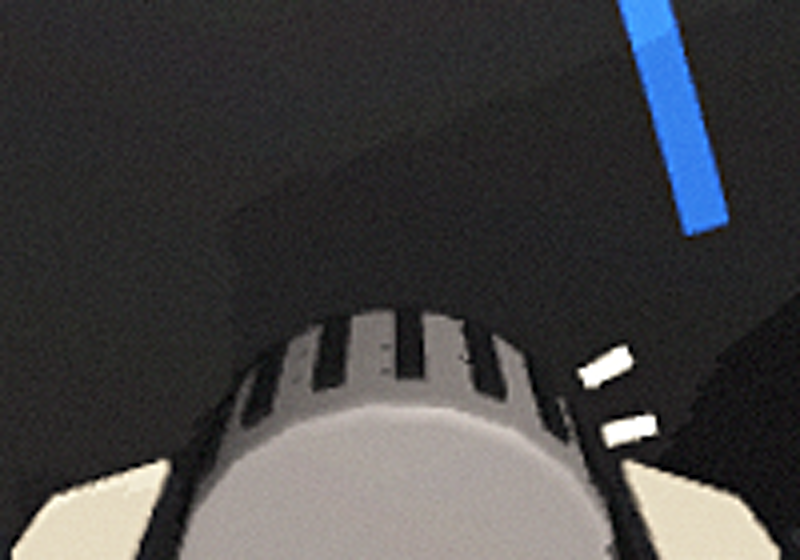

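>>> apply_moves(delta_pos=[[0, 0, 0], [0, 0, 0], [0, 0, 0], [0, 0, 0.04], [0, 0, 0.12], [0, 0, 0.22], [0, 0, 0.3], [0, 0, 0.31]], dr=[[0, 0, 0], [0, 0, 0], [0, 0, 0], [0, 0, 0], [0, 0, 0], [0, 0, 0], [0, 0, 0], [0, 0, 0]], jaw=[0.85, 0.85, 0.85, 0.85, 0.85, 0.85, 0.85, 0.85])

```text
time: 13.13
tool_pos: [0.5777, -0.0115, 0.196]
tool_rot: [3.137, 0.011, 2.6]
contact_force: [-0.2, 0.0, 0.7]
opening: 0.0781
grip_force: 0.0
```

>>> apply_moves(delta_pos=[[0, 0, 0], [0, 0, 0]], dr=[[0, 0, 0], [0, 0, 0]], jaw=[0.85, 0.85])

```text
time: 13.3
tool_pos: [0.5744, -0.0109, 0.1886]
tool_rot: [-3.142, 0.0, 2.6]
contact_force: [-0.2, -0.2, -0.6]
opening: 0.078
grip_force: 0.0
```

Run:
```python
from t import *
st,im=snap('wrist','w8'); print(st['time'],st['tool_pos'],st['tool_rot'])
tm('w8',st,(265,145,375,240))
cv2.imwrite('pics/w8c.png',cv2.resize(im[120:260,220:420,::-1],None,fx=4,fy=4,interpolation=cv2.INTER_CUBIC))
```

```text
13.3 [ 0.57436104 -0.01092356  0.18858992] [-3.14158156e+00  2.13827975e-04  2.60033792e+00]
sleeve 3738 [323. 199.] [ 0.5839 -0.0047] 0.0427 mean [ 0.5761 -0.0078]
white 28 [354. 168.] [0.5657 0.0288] dir 1.514 from centre 1.848 0.038
white 42 [334. 171.] [0.5593 0.013 ] dir 0.612 from centre 2.251 0.0267
white 26 [358. 179.] [0.5754 0.0275] dir 1.233 from centre 1.591 0.0353
white 154 [297. 195.] [ 0.5609 -0.0252] dir 0.358 from centre -2.285 0.0231
white 27 [358. 190.] [0.5845 0.0231] dir 0.91 from centre 1.304 0.032
white 419 [329. 220.] [ 0.5961 -0.0135] dir 0.86 from centre -0.279 0.0208
white 19 [357. 200.] [0.5924 0.0171] dir 0.598 from centre 0.988 0.0297
white 33 [313. 206.] [ 0.5768 -0.0183] dir 0.138 from centre -1.503 0.0106
white 5 [296. 204.] [ 0.5671 -0.0307] dir 1.041 from centre -1.943 0.0246
white 12 [300. 206.] [ 0.5709 -0.0293] dir -1.532 from centre -1.805 0.0221
white 27 [296. 214.] [ 0.5753 -0.0356] dir -0.017 from centre -1.599 0.0278
white 8 [308. 212.] [ 0.5798 -0.0255] dir 0.489 from centre -1.366 0.0181
white 8 [319. 213.] [ 0.5854 -0.0178] dir -0.051 from centre -0.822 0.0137
white 7 [352. 211.] [0.5987 0.0088] dir 0.542 from centre 0.631 0.0281
white 9 [305. 214.] [ 0.5793 -0.029 ] dir 0.395 from centre -1.419 0.0215
white 6 [310. 218.] [ 0.5846 -0.0271] dir -1.223 from centre -1.155 0.0212
white 8 [320. 220.] [ 0.5914 -0.0208] dir 0.116 from centre -0.707 0.0202
white 5 [317. 223.] [ 0.5925 -0.0241] dir 0.329 from centre -0.785 0.0232
white 10 [308. 239.] [ 0.6017 -0.0397] dir 1.166 from centre -0.894 0.0409
red 7 [336. 227.] [ 0.6214 -0.0181] dir -0.351 from centre -0.225 0.0465
```

View pics/w8c.png

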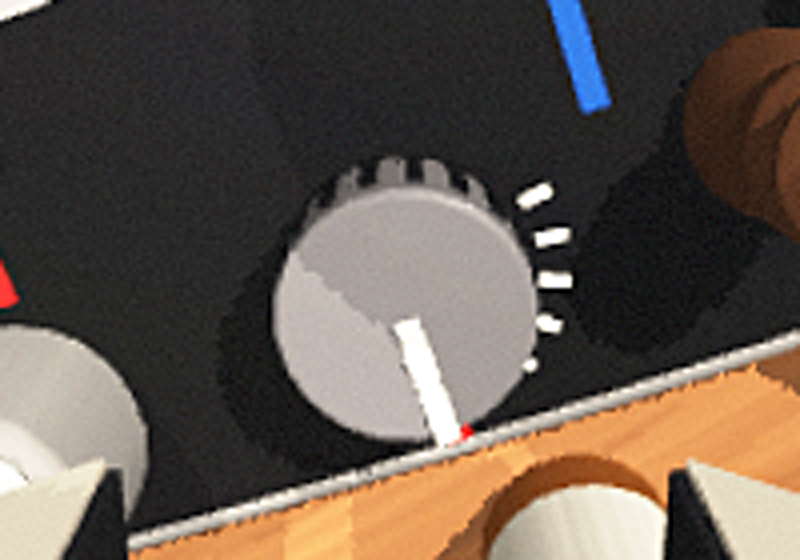

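The pointer runs from (321.5,200.5) to (332,230.7), close to the red tick at (337,228). I'll calculate the angle left to turn.

Run:
```python
from t import *
st={'tool_pos':[0.57436104,-0.01092356,0.18858992],'tool_rot':[-3.14158,.0002,2.60033792]}
a=onz('wrist',321.5,200.5,.086,st)[:2];b=onz('wrist',332,230.5,.086,st)[:2]
print(a,b,np.arctan2(*(b-a)[::-1]))
im=cv2.imread('pics/w8.png')[:,:,::-1].astype(int)
m=np.zeros((400,640),np.uint8); s=np.s_[195:233,312:345]; m[s]=(im.min(2)>212)[s]
bb=max(blobs(m),key=lambda b:b[0]); q=np.array([onz('wrist',*x,.086,st)[:2] for x in bb[3]]); e,v=np.linalg.eigh(np.cov(q.T)); d=v[:,1]*np.sign(v[0,1])
print(bb[0],bb[2],'dir',np.arctan2(d[1],d[0]),q.mean(0),np.ptp(q@d),np.ptp(q@v[:,0]))
# independent top view
t,im=snap('top','top9'); 
for k in('white','red'):
  for a,c,r,p in blobs(masks(im,(235,160,275,205))[k],5):
    q=np.array([onz('top',*x,.086)[:2] for x in p]); e,v=np.linalg.eigh(np.cov(q.T)); d=v[:,1]*np.sign(v[0,1]); print(k,a,c,q.mean(0).round(4),np.arctan2(d[1],d[0]))
```

```text
[ 0.5763222  -0.00974108] [ 0.60609416 -0.0162835 ] -0.21631304762641662
209 ((326.76275634765625, 215.72262573242188), (34.1743049621582, 6.920296669006348), 70.01689910888672) dir -0.2071370815394431 [ 0.59080748 -0.01294315] 0.0327837690760896 0.006251886495328235
```

```bash
python3 -c "
from cell import job,telemetry
print(telemetry.observe()['contact_force']); print(job.hand_in())"
```

```text
[ 0.13490793 -1.17614624 -0.31797771]
the job is handed in; nothing more can be done
None
```

I handed the job in at about 13 s of the 54 s allowed: the lifter lies flat within about 5 mm of the plate's centre, the slider is within 1 mm of the red mark, and the timer pointer is within about 0.02 rad of the red 6-hour tick. The bystanders were not re-measured; no contact with them showed in the forces or pictures.

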